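# Shift a locked part shuttle to its other station

## Robot

A 6-joint arm with a two-finger parallel gripper is mounted at the origin on the work surface. World frame = base frame: x ahead of the robot, y to its left, z up, the work surface at z = 0. Lengths are in m, angles in rad, forces in N, time in s.
With the tool pointing down it reaches from about 0.4 to 0.825 m from the base axis. Payload 7 kg.
Tool frame: the origin (TCP) lies at the very end of the fingers, on their centre line; the grasp point (between the pads) lies 19 mm behind it; z points along the fingers, y is the line along which they close (so a half turn about z gives the same grasp; the last joint's range is limited). The gripper opens to 88 mm and grips with 3 to 60 N. Pads are 19 mm wide; open, the fingers measure 130 mm over their backs; the gripper's body (78 mm by 193 mm) begins 47 mm behind the grasp point.
Start: joints at [-1.023, 0.359, 0.012, 0, -1.224, -0.288], TCP at [0.173, -0.652, 0.227] pointing down, gripper open.
Joint ranges: [-3.07, 3.07], [-1.43, 2.12], [-1.02, 1.25], [-3.03, 1.67], [-3.05, -0], [-3.03, 3.03]. Speed limits (rad/s): [2.39, 2.39, 3.01, 3.14, 3.14, 3.14].

## Interface

Orientations are given as a unit quaternion [w, x, y, z].
In Python, from plant import r, viewer, ticket, regions_of, place_of gives the robot as it stands. The module is installed in compiled form; this text tells all that it offers.
- The arm moves only by the shell command python3 -m jog 'ROWS' [FORCE]. ROWS is JSON, a list of rows, each an object of numbers: "gripper": the gripper command: -1 is fully open, 1 is shut, values between are in proportion; "dx", "dy", "dz": the shift along the tool's x, y, z in units of 75 cm (1.0 is 75 cm); "roll": the turn about the tool's z in units of pi rad (1.0 is pi rad). In form: [{"gripper": .., "dx": .., "dy": .., "dz": .., "roll": ..}, ...]. A call has exactly 8 rows; each row shifts and turns the commanded pose from where the row before left it, along the tool's axes as they then stand; what a row does not reach is not made up. A row lasts 1/8 s, in which the tool goes at most 62.5 mm and 10.7 degrees, less where a joint would pass 70% of its speed; a pose out of reach is approached as far as the arm can. A call with a number of a shift or a turn outside -1 to 1 is refused whole. A call with a gripper value outside its range is refused whole. The fingers move at their own pace and stop on an object; FORCE is the grip in N (left out, the last holds). Time passes only in rows, so rows that do not move let the fingers close, or fill a call up. It gives the time, the measured TCP pose, the force, the opening and the grip force at its end, in the units of the state.
- r.read_state(): the state, without advancing time (a new reading comes with each control period).
- viewer.camera(name): name is "scene" or "top" or "wrist"; returns a dict with "pixels" (384x512x3 uint8, red, green, blue), "camera_matrix" (3x3 intrinsics, pixels), "R" (3x3) and "t" (3): a world point X has camera coordinates R X + t. Camera axes: x right, y down, z forward; pixel columns grow to the right and rows downward; lengths in m; the calibration is good to about 2 mm. A picture is of the moment at which its call begins. There is no depth.
- ticket.job_done(): hands the job in; it is judged then, once.
Trained networks look in a picture, given as the dict that the camera call returned (one of the last four; its "shot" number tells which), for a name from the list of things; names that differ only in an ending like _2 or _b are one class to them, and where a whole thing is asked for, a point or a joint stands for the part that bears it (a point fixed in the world has none). Each returns a list of dicts, best first, with "conf" (0 to 1); they miss things now and then, are a little off and sometimes report something else, mostly with a low value. They report only what shows in the picture. A call takes as long as a camera call. They do not tell look-alikes from the thing itself.
- regions_of(picture, target): "region" (384x512 bool, what is visible of it) and "bbox" ([centre column, centre row, width, height] in pixels, round what is visible of it).
- place_of(picture, target): "pixel" ([column, row] in pixels: a listed point, or the origin of a listed thing).
The state is a dict: "clock": time; "joint_positions": joint angles; "joint_vel": joint speeds; "joint_torque": joint torques, N m; "ee_pos": TCP position; "tool_rot": TCP orientation; "force": force on the tool from outside, world axes, zero at the start; "wrist_torque": the same for the moment, N m; "opening": opening from 0.0 (shut) to 1.0 (fully open); "finger_force": force on a finger pad.
Only numpy, scipy, OpenCV 4.12 (cv2) and the standard library are available. Lean on these libraries where they do the work, as an engineer would, in place of code of your own. Each camera call takes 0.05 s, during which the arm holds its last target. There are 200 camera calls.

## Task

The shuttle carrying the splined flange is locked by a spring pin with a T-handle. Pull the T-handle up, turn it counter-clockwise into its rest notch so that the pin stays out by itself, let go, and slide the shuttle by its bow handle all the way to the end stop while the pin stays parked. Then turn the T-handle back so that the pin springs fully home and locks the shuttle there; keep the flange seated in its nest and leave the other things on the bench alone.

Things in the scene. Friction and masses are not known exactly. Their poses are not given: they have to be found in the camera images.
- fixture: Fixture fixed to the bench: dark steel base plate 250 x 370 x 12 mm (x -170 to +80, y -205 to +165 mm from the origin, which is on the bench top). The shuttle slides along its y axis; z is up. A grey stop block stands at the +y end (y 128 to 150 mm, 46 mm high). A grey bracket at the -x edge carries the spring plunger, its vertical axis at x = -100, y = 0 mm. The gripper must clear all this.
- tee_grip (a point): Middle of the black crossbar of the T-handle, on the plunger axis, 121 mm above the bench when the pin is home; rises and turns with it. Bar 60 mm long along this point's y axis, 16 mm wide along x, 18 mm high; z up. Pinch it across its width from above.
- crown (a point): Centre of the floor of the steel crown under the T-handle, 75 mm above the bench, on the plunger axis. The crown is a 40 mm wide ring of upright teeth, 17 mm high (two stop teeth 24 mm, up to 99 mm above the bench); the handle's cross pin, parallel to the crossbar, sits in its deep slot or in its rest notch. The crossbar's underside is 112 mm above the bench when home.
- plunger (a joint): Lift of pin and T-handle, m: 0 = home (pin 12 mm deep in the shuttle), upper limit 0.022. A spring (plus weight) pulls it down: 7 N at 0, 12 N parked, 15 N at the limit. It turns freely only when lifted over 0.017. Parked in the rest notch it sits at about 0.015, the pin then 3 mm clear of the shuttle. The notch is 2 mm deep: lift 3 to 5 mm to leave it.
- tee (a joint): Turn of the T-handle, rad, counter-clockwise from above positive: 0 = crossbar parallel to the shuttle's travel (fixture y), the only direction in which the pin drops home; about 1.05 (60 degrees) = rest notch, just before a hard stop at about 1.2. Play in slot and notch about 0.14 either way.
- shuttle (a joint): Travel of the shuttle along fixture +y, m: 0 = start station (locked, play 1.5 mm either way), 0.120 = other station, where its second slot lies under the pin; the end stop is at 0.1225. Friction about 2.5 N; it stays where it is left. The rounded pin (9 mm) finds the 12 mm wide slot from up to 3 mm off.
- shuttle_grip (a point): Middle of the horizontal bar of the shuttle's bow handle, a dark steel round bar 12 mm thick, 70 mm long between its two posts, running along the fixture's x axis, centre 78 mm above the bench; 46 mm of free space under it. Axes as the fixture's. It moves with the shuttle.
- nest (a point): Centre of the nest on the shuttle's top face, 32 mm above the bench, ringed by six 9 mm high dowels; moves with the shuttle. It is 95 mm to the +y side of the bow handle and 25 mm to its -x side.
- flange: Loose splined steel flange standing in the nest: disc 80 mm across and 10 mm thick, hub, and an upright shaft 24 mm across, 74 mm high in all (top 106 mm above the bench). Origin: centre of its underside, z up along the shaft. 0.5 to 0.95 kg.
- hub: Bystander: loose steel hub, disc 90 mm across, 34 mm high. Origin at the centre of its underside.
- bin: Bystander: open blue plastic bin 110 x 160 x 70 mm. Origin at the centre of its underside.
- wrench: Bystander: wrench 180 mm long lying flat. Origin near its middle.
- can: Bystander: can 66 mm across, 100 mm high. Origin at the centre of its underside.
There are look-alikes about, which are no part of the job. What is shaped like the flange but blue or pink is not meant.

How it is judged:
By the outcome, as a careful person would: the job done as asked, in the order asked, and still so for the second after the job is handed in, with the robot touching nothing.
It also fails if it takes over 69 s, if anything falls off the work surface, if the arm or the gripper's body presses on something with over 40 N, if the wrist force passes 120 N, or if a joint passes its speed limit or range.

## Working session

There is one attempt and no reset: what is moved stays moved. The work goes in short steps, Python scripts to look and compute and a shell command to move; the robot and the scene stay as the last step left them, time stands still between calls to the robot, and variables do not carry over. Pictures are saved under pics/ and viewed, at most 10 in all, crops included, and the job is handed in when it is done.

```bash
mkdir -p pics
cat > h.py <<'E'
import numpy as np, cv2
from plant import r, viewer, ticket, regions_of, place_of
def save(p,n): cv2.imwrite('pics/'+n, cv2.cvtColor(p['pixels'],cv2.COLOR_RGB2BGR))
def ray(p,px):
    K,R,t=map(np.array,(p['camera_matrix'],p['R'],p['t']))
    d=R.T@np.linalg.solve(K,[px[0],px[1],1.]); return -R.T@t,d
def atz(p,px,z):
    c,d=ray(p,px); return c+d*(z-c[2])/d[2]
def proj(p,X):
    q=p['camera_matrix']@(np.array(p['R'])@X+p['t']); return q[:2]/q[2]
E
python3 - <<'E'
from h import *
np.set_printoptions(precision=4,suppress=True)
H=dict(fixture=0,tee_grip=.121,crown=.075,shuttle_grip=.078,nest=.032,flange=.032,hub=0,bin=0,wrench=0,can=0)
ims=[]
for c in('scene','top'):
    p=viewer.camera(c); save(p,c+'0.png'); ims.append(p['pixels'])
    for n,z in H.items():
        print(c,n,[(np.round(o['pixel']),round(o['conf'],2),atz(p,o['pixel'],z)[:2].round(3)) for o in place_of(p,n)[:3]])
print(r.read_state())
E
```

```text
scene fixture [(array([264., 191.]), 0.84, array([0.525, 0.036]))]
scene tee_grip [(array([290., 142.]), 0.47, array([0.429, 0.036]))]
scene crown [(array([286., 156.]), 0.93, array([0.439, 0.035])), (array([369., 255.]), 0.41, array([0.531, 0.356]))]
scene shuttle_grip [(array([213., 152.]), 0.55, array([ 0.568, -0.112]))]
scene nest [(array([249., 174.]), 0.78, array([ 0.53 , -0.016]))]
scene flange [(array([163., 188.]), 0.8, array([ 0.72 , -0.148])), (array([148., 239.]), 0.67, array([ 0.84 , -0.055])), (array([226., 118.]), 0.64, array([ 0.421, -0.219]))]
scene hub [(array([196., 214.]), 0.8, array([ 0.702, -0.042]))]
scene bin [(array([368., 256.]), 0.73, array([0.492, 0.352]))]
scene wrench [(array([176., 149.]), 0.63, array([ 0.594, -0.257]))]
scene can []
top fixture [(array([261., 222.]), 0.98, array([0.536, 0.045])), (array([289., 160.]), 0.68, array([ 0.703, -0.039]))]
top tee_grip [(array([266., 264.]), 0.52, array([0.432, 0.035]))]
top crown [(array([269., 264.]), 0.97, array([0.429, 0.027]))]
top shuttle_grip [(array([322., 207.]), 0.97, array([ 0.566, -0.108])), (arra
[... 343 characters left out ...]
)]
top bin [(array([149., 241.]), 0.68, array([0.494, 0.346]))]
top wrench [(array([374., 196.]), 0.73, array([ 0.598, -0.265]))]
top can [(array([211., 168.]), 0.63, array([0.687, 0.176]))]
{'clock': 1.1, 'joint_positions': array([-1.0228,  0.3586,  0.0119,  0.    , -1.2241, -0.2881]), 'joint_vel': array([-0.0017, -0.0002, -0.0003,  0.0011, -0.0005,  0.0003]), 'joint_torque': array([  0.0004, -58.2406,  29.3304,   7.0027,   0.0125,   0.    ]), 'ee_pos': array([ 0.1734, -0.6523,  0.2266]), 'tool_rot': array([-0.    , -0.1296,  0.9916, -0.    ]), 'force': array([-0.6427,  0.0665, -0.465 ]), 'wrist_torque': array([ 0.0318,  0.0124, -0.0021]), 'finger_force': 0.0, 'opening': 1.0003298323863163}
```

Run:
```python
import cv2
a=cv2.imread('pics/top0.png')[60:330,110:420]; cv2.imwrite('pics/c1.png',cv2.resize(a,None,fx=2.2,fy=2.2,interpolation=2))
```

```text
(no output)
```

View pics/c1.png

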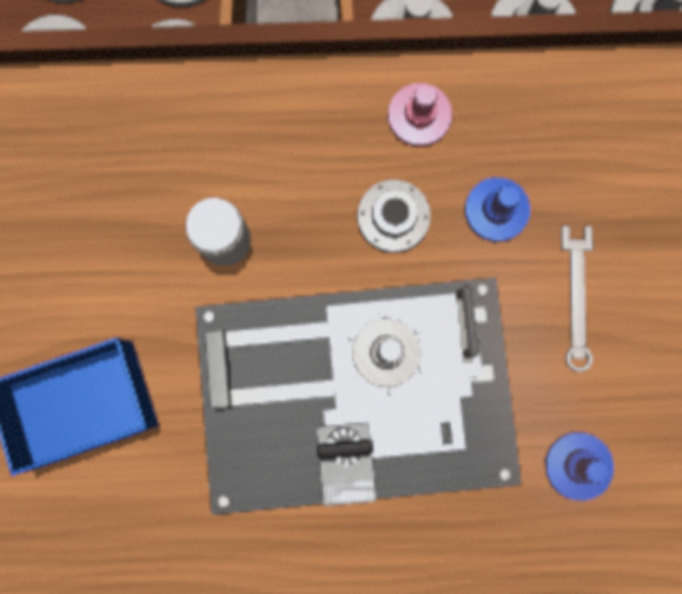

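View pics/scene0.png

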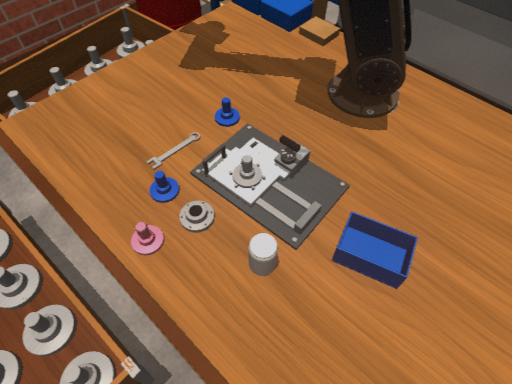

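The crop shows the silvery flange in its nest at top-image pixel (286,219). The look-alikes are blue at (333,154) and (372,272), and pink at (301,113). There is only one T-handle, at (266,264), with its bar along the shuttle's travel, and one bow handle, at (322,207). These match the networks' reports.

```bash
cat >> h.py <<'E'
from scipy.spatial.transform import Rotation as Ro
def tool():
    s=r.read_state(); q=s['tool_rot']; return s['ee_pos'],Ro.from_quat([*q[1:],q[0]]).as_matrix()
def go(target,yaw=None):
    """units (total) in tool axes for target, tool y yaw deg now / roll units to yaw (mod half turn)"""
    p,M=tool(); d=M.T@(np.array(target)-p)/.75
    y=np.degrees(np.arctan2(M[1,1],M[0,1])); print('pos',p.round(4),'yaw_y',y.round(2),'units',d.round(4),'tilt',M[:,2].round(4),
      'roll',None if yaw is None else round(((y-yaw+90)%180-90)/180,4))
E
python3 - <<'E'
from h import *
p=viewer.camera('top')
c=[atz(p,(110+x/2.2,60+y/2.2),.012)[:2] for x,y in((196,308),(497,280),(520,483),(213,514))]
# +y+x, -y+x, -y-x, +y-x
loc=np.array([[.08,.165],[.08,-.205],[-.17,-.205],[-.17,.165]]); W=np.array(c)
a=loc-loc.mean(0); b=W-W.mean(0)
th=np.arctan2((a[:,0]*b[:,1]-a[:,1]*b[:,0]).sum(),(a*b).sum()); R=np.array([[np.cos(th),-np.sin(th)],[np.sin(th),np.cos(th)]])
o=W.mean(0)-R@loc.mean(0); print('yaw',np.degrees(th),'origin',o,'crown',o+R@[-.1,0],'resid',W-(loc@R.T+o))
print('shuttle grip local',R.T@(np.array([.567,-.110])-o))
go([.5,-.2,.25],180+np.degrees(th))
E
```

```text
yaw 3.918933596171607 origin [0.5319245  0.03949553] crown [0.43215832 0.03266103] resid [[-0.00206291 -0.00093212]
 [-0.00328209  0.00017287]
 [ 0.00333087  0.00299215]
 [ 0.00201413 -0.0022329 ]]
shuttle grip local [ 0.02477622 -0.15154321]
pos [ 0.1734 -0.6523  0.2266] yaw_y 104.88 units [-0.5758  0.471  -0.0312] tilt [ 0. -0. -1.] roll -0.4391
```

```bash
python3 -m jog '[{"gripper":-1,"dx":-0.06,"dy":0.049,"dz":-0.004,"roll":0},{"gripper":-1,"dx":-0.06,"dy":0.049,"dz":-0.004,"roll":0},{"gripper":-1,"dx":-0.06,"dy":0.049,"dz":-0.004,"roll":0},{"gripper":-1,"dx":-0.06,"dy":0.049,"dz":-0.004,"roll":0},{"gripper":-1,"dx":-0.06,"dy":0.049,"dz":-0.004,"roll":0},{"gripper":-1,"dx":-0.06,"dy":0.049,"dz":-0.004,"roll":0},{"gripper":-1,"dx":-0.06,"dy":0.049,"dz":-0.004,"roll":0},{"gripper":-1,"dx":-0.06,"dy":0.049,"dz":-0.004,"roll":0}]' 20
python3 -m jog '[{"gripper":-1,"roll":-0.055},{"gripper":-1,"roll":-0.055},{"gripper":-1,"roll":-0.055},{"gripper":-1,"roll":-0.055},{"gripper":-1,"roll":-0.055},{"gripper":-1,"roll":-0.055},{"gripper":-1,"roll":-0.055},{"gripper":-1,"roll":-0.055}]'
python3 -c "
from h import *
go([.46,.033,.25],183.9); print(r.read_state()['joint_positions'])"
```

```text
clock: 2.15
ee_pos: [0.4467, -0.2741, 0.2511]
tool_rot: [0.0, -0.13, 0.992, -0.0]
force: [1.5, 0.0, -0.5]
opening: 1.0
finger_force: 0.0
pos [ 0.4467 -0.2741  0.2511] yaw_y 104.89 units [-0.1224  0.3911  0.0014] tilt [ 9.e-04 -3.e-04 -1.e+00] roll -0.4389
[-1.75517545e-01  9.23633423e-02 -2.80100869e-01  1.51659455e-04
 -1.19734493e+00 -1.13544032e+00]$[0]: bad value
```

```bash
python3 -m jog '[{"gripper":-1,"dx":0,"dy":0,"dz":0,"roll":-0.055},{"gripper":-1,"dx":0,"dy":0,"dz":0,"roll":-0.055},{"gripper":-1,"dx":0,"dy":0,"dz":0,"roll":-0.055},{"gripper":-1,"dx":0,"dy":0,"dz":0,"roll":-0.055},{"gripper":-1,"dx":0,"dy":0,"dz":0,"roll":-0.055},{"gripper":-1,"dx":0,"dy":0,"dz":0,"roll":-0.055},{"gripper":-1,"dx":0,"dy":0,"dz":0,"roll":-0.055},{"gripper":-1,"dx":0,"dy":0,"dz":0,"roll":-0.055}]'
python3 -c "
from h import *
go([.45,.033,.25],183.9); p=viewer.camera('wrist'); print((np.array(p['R']).T@-p['t']).round(3)); print(proj(p,np.array([.432,.033,.121])))"
```

```text
clock: 3.15
ee_pos: [0.4458, -0.2757, 0.2507]
tool_rot: [-0.0, 0.734, -0.679, 0.0]
force: [0.6, 0.2, 0.7]
opening: 1.002
finger_force: 0.0
pos [ 0.4458 -0.2757  0.2507] yaw_y -175.59 units [-0.41   -0.0373  0.0009] tilt [ 3.e-04 -1.e-04 -1.e+00] roll 0.0029
[ 0.45  -0.346  0.409]
[250.0596185  409.72762997]
```

```bash
python3 -m jog '[{"gripper":-1,"dx":-0.04,"dy":-0.0035,"dz":0,"roll":0},{"gripper":-1,"dx":-0.04,"dy":-0.0035,"dz":0,"roll":0},{"gripper":-1,"dx":-0.04,"dy":-0.0035,"dz":0,"roll":0},{"gripper":-1,"dx":-0.04,"dy":-0.0035,"dz":0,"roll":0},{"gripper":-1,"dx":-0.04,"dy":-0.0035,"dz":0,"roll":0},{"gripper":-1,"dx":-0.04,"dy":-0.0035,"dz":0,"roll":0},{"gripper":-1,"dx":0,"dy":0,"dz":0,"roll":0},{"gripper":-1,"dx":0,"dy":0,"dz":0,"roll":0}]'
python3 - <<'E'
from h import *
p=viewer.camera('wrist'); save(p,'w1.png')
for n,z in dict(tee_grip=.121,crown=.075,shuttle_grip=.078,nest=.032,fixture=0).items():
    print(n,[(np.round(o['pixel'],1),round(o['conf'],2),atz(p,o['pixel'],z)[:2].round(4)) for o in place_of(p,n)[:2]])
for o in regions_of(p,'tee_grip')[:1]:
    print(o['conf'],o['bbox'],o['region'].sum())
go([.432,.033,.15],183.9)
E
```

```text
clock: 4.2
ee_pos: [0.4487, -0.0951, 0.2507]
tool_rot: [-0.0, 0.732, -0.682, 0.0]
force: [0.2, -0.5, -0.3]
opening: 1.0
finger_force: 0.0
tee_grip [(array([259.9, 289.6]), 0.67, array([0.437 , 0.0332])), (array([ 79.6, 191.7]), 0.46, array([ 0.6325, -0.0699]))]
crown [(array([263.1, 269. ]), 0.75, array([0.4325, 0.034 ]))]
shuttle_grip [(array([157.4, 150.5]), 0.68, array([ 0.5654, -0.1118]))]
nest []
fixture [(array([262. , 288.1]), 0.45, array([0.4271, 0.1135]))]
0.89 [262.2, 280.0, 15.4, 29.4] 347
pos [ 0.4486 -0.0955  0.2505] yaw_y -175.98 units [-0.1725  0.01    0.134 ] tilt [-2.e-04 -1.e-04 -1.e+00] roll 0.0007
```

View pics/w1.png

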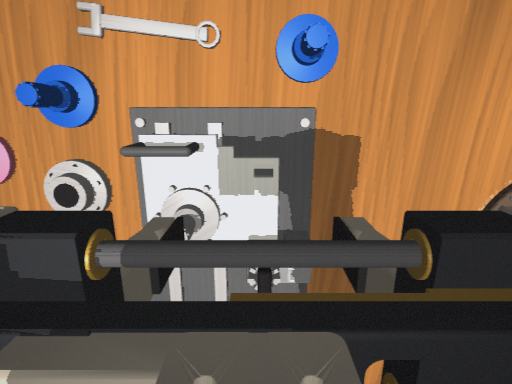

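```bash
python3 -m jog '[{"gripper":-1,"dx":-0.043,"dy":0.0022,"dz":0,"roll":0},{"gripper":-1,"dx":-0.043,"dy":0.0022,"dz":0,"roll":0},{"gripper":-1,"dx":-0.043,"dy":0.0022,"dz":0.02,"roll":0},{"gripper":-1,"dx":-0.043,"dy":0.0022,"dz":0.02,"roll":0},{"gripper":-1,"dx":0,"dy":0,"dz":0.04,"roll":0},{"gripper":-1,"dx":0,"dy":0,"dz":0.03,"roll":0},{"gripper":-1,"dx":0,"dy":0,"dz":0,"roll":0},{"gripper":-1,"dx":0,"dy":0,"dz":0,"roll":0}]'
python3 - <<'E'
from h import *
go([.433,.033,.107],183.9)
for c in('scene','top'):
    p=viewer.camera(c); save(p,c+'1.png')
    print([(np.round(o['pixel'],1),round(o['conf'],2),atz(p,o['pixel'],.121)[:2].round(4)) for o in place_of(p,'tee_grip')[:2]])
    print(proj(p,np.array([.433,.033,.121])))
    u,v=map(int,proj(p,np.array([.433,.033,.121])))
    cv2.imwrite(f'pics/{c}1c.png',cv2.resize(cv2.imread(f'pics/{c}1.png')[v-50:v+50,u-60:u+60],None,fx=4,fy=4,interpolation=2))
E
python3 -c "
import cv2;cv2.imwrite('pics/m1.png',cv2.hconcat([cv2.resize(cv2.imread(f'pics/{c}1c.png'),(400,334)) for c in('scene','top')]))"
```

```text
clock: 5.55
ee_pos: [0.4335, 0.0331, 0.1689]
tool_rot: [-0.0, 0.732, -0.682, 0.0]
force: [0.3, -1.4, 0.6]
opening: 1.002
finger_force: 0.0
pos [0.4335 0.0331 0.1689] yaw_y -175.92 units [0.0001 0.0008 0.0826] tilt [ 9.e-04  0.e+00 -1.e+00] roll 0.001
[(array([197.3, 216.5]), 0.48, array([0.742, 0.031])), (array([289.9, 142.9]), 0.47, array([0.4317, 0.0374]))]
[288.26608614 142.29423379]
[]
[266.97855186 264.01589079]
```

View pics/m1.png

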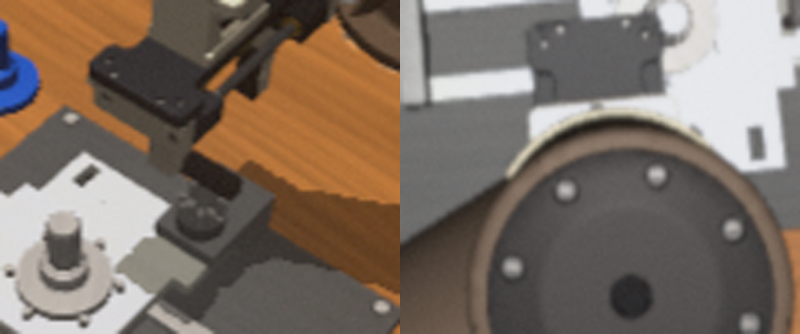

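The scene crop shows the gripper above the black bar at (210,175), with the bar between the fingers. Next I descend and close.

```bash
python3 -m jog '[{"gripper":-1,"dx":0,"dy":0,"dz":0.03,"roll":0},{"gripper":-1,"dx":-0.002,"dy":0,"dz":0.03,"roll":0},{"gripper":-1,"dx":0,"dy":0,"dz":0.022,"roll":0},{"gripper":-1,"dx":0,"dy":0,"dz":0,"roll":0},{"gripper":0,"dx":0,"dy":0,"dz":0,"roll":0},{"gripper":0.4,"dx":0,"dy":0,"dz":0,"roll":0},{"gripper":0.5,"dx":0,"dy":0,"dz":0,"roll":0},{"gripper":0.6,"dx":0,"dy":0,"dz":0,"roll":0}]' 10
python3 -m jog '[{"gripper":1,"dx":0,"dy":0,"dz":0,"roll":0},{"gripper":1,"dx":0,"dy":0,"dz":0,"roll":0},{"gripper":1,"dx":0,"dy":0,"dz":0,"roll":0},{"gripper":1,"dx":0,"dy":0,"dz":0,"roll":0},{"gripper":1,"dx":0,"dy":0,"dz":0,"roll":0},{"gripper":1,"dx":0,"dy":0,"dz":0,"roll":0},{"gripper":1,"dx":0,"dy":0,"dz":0,"roll":0},{"gripper":1,"dx":0,"dy":0,"dz":0,"roll":0}]' 10
python3 -c "
from h import *
go([.433,.033,.107],183.9);print(r.read_state()['wrist_torque'])"
```

```text
clock: 6.75
ee_pos: [0.4329, 0.0347, 0.1068]
tool_rot: [-0.0, 0.732, -0.681, 0.0]
force: [0.4, -0.0, -0.1]
opening: 0.609
finger_force: 0.0
clock: 7.75
ee_pos: [0.4328, 0.0346, 0.1065]
tool_rot: [0.0, 0.732, -0.681, -0.0]
force: [-0.1, 0.0, -0.2]
opening: 0.184
finger_force: 10.0
pos [0.4328 0.0346 0.1065] yaw_y -175.91 units [ 0.0022 -0.0002 -0.0006] tilt [-0. -0. -1.] roll 0.001
[ 0.06852097  0.21257126 -0.02559966]
```

```bash
python3 -m jog '[{"gripper":1,"dx":0,"dy":0,"dz":0,"roll":0},{"gripper":1,"dx":0,"dy":0,"dz":0,"roll":0},{"gripper":1,"dx":0,"dy":0,"dz":-0.006,"roll":0},{"gripper":1,"dx":0,"dy":0,"dz":-0.006,"roll":0},{"gripper":1,"dx":0,"dy":0,"dz":-0.007,"roll":0},{"gripper":1,"dx":0,"dy":0,"dz":-0.007,"roll":0},{"gripper":1,"dx":0,"dy":0,"dz":0,"roll":0},{"gripper":1,"dx":0,"dy":0,"dz":0,"roll":0}]' 40
```

```text
clock: 8.75
ee_pos: [0.4325, 0.0346, 0.1258]
tool_rot: [0.0, 0.732, -0.682, -0.0]
force: [2.3, -0.1, -13.6]
opening: 0.18
finger_force: 40.0
```

```bash
python3 -m jog '[{"gripper":1,"dx":0,"dy":0,"dz":-0.0015,"roll":0},{"gripper":1,"dx":0,"dy":0,"dz":0,"roll":-0.055},{"gripper":1,"dx":0,"dy":0,"dz":0,"roll":-0.055},{"gripper":1,"dx":0,"dy":0,"dz":0,"roll":-0.055},{"gripper":1,"dx":0,"dy":0,"dz":0,"roll":-0.055},{"gripper":1,"dx":0,"dy":0,"dz":0,"roll":-0.055},{"gripper":1,"dx":0,"dy":0,"dz":0,"roll":-0.055},{"gripper":1,"dx":0,"dy":0,"dz":0,"roll":0}]' 40
python3 -c "
from h import *
go([.433,.033,.107],243.9);print(r.read_state()['wrist_torque'])"
```

```text
clock: 9.75
ee_pos: [0.4327, 0.0347, 0.1271]
tool_rot: [-0.0, 0.973, -0.23, -0.0]
force: [3.5, 1.3, -14.1]
opening: 0.182
finger_force: 40.0
pos [0.4327 0.0347 0.1271] yaw_y -116.58 units [0.0013 0.0019 0.0268] tilt [-1.e-04  1.e-04 -1.e+00] roll -0.0027
[ 0.38518218 -1.03602577  0.02359823]
```

```bash
python3 -m jog '[{"gripper":1,"dx":0,"dy":0,"dz":0.002,"roll":0},{"gripper":1,"dx":0,"dy":0,"dz":0.002,"roll":0},{"gripper":1,"dx":0,"dy":0,"dz":0.002,"roll":0},{"gripper":1,"dx":0,"dy":0,"dz":0.001,"roll":0},{"gripper":1,"dx":0,"dy":0,"dz":0,"roll":0},{"gripper":1,"dx":0,"dy":0,"dz":0,"roll":0},{"gripper":1,"dx":0,"dy":0,"dz":0,"roll":0},{"gripper":1,"dx":0,"dy":0,"dz":0,"roll":0}]' 40
python3 -c "
from h import *
go([.433,.033,.107],243.9);print(r.read_state()['wrist_torque'])"
```

```text
clock: 10.75
ee_pos: [0.4328, 0.0346, 0.122]
tool_rot: [-0.0, 0.973, -0.229, 0.0]
force: [1.4, 1.8, -12.4]
opening: 0.172
finger_force: 40.0
pos [0.4328 0.0346 0.122 ] yaw_y -116.52 units [0.0012 0.0018 0.02  ] tilt [ 1.e-04  1.e-04 -1.e+00] roll -0.0023
[ 0.55133362 -0.70219071 -0.00908295]
```

```bash
python3 -m jog '[{"gripper":1,"dx":0,"dy":0,"dz":0.001,"roll":0},{"gripper":1,"dx":0,"dy":0,"dz":0,"roll":0},{"gripper":1,"dx":0,"dy":0,"dz":0.001,"roll":0},{"gripper":1,"dx":0,"dy":0,"dz":0,"roll":0},{"gripper":1,"dx":0,"dy":0,"dz":0,"roll":0},{"gripper":1,"dx":0,"dy":0,"dz":0,"roll":0},{"gripper":1,"dx":0,"dy":0,"dz":0,"roll":0},{"gripper":1,"dx":0,"dy":0,"dz":0,"roll":0}]' 40
python3 -c "
from h import *
go([.433,.033,.107],243.9);print(r.read_state()['wrist_torque'])"
```

```text
clock: 11.75
ee_pos: [0.433, 0.0347, 0.1211]
tool_rot: [-0.0, 0.973, -0.229, 0.0]
force: [-4.5, 1.6, 5.9]
opening: 0.178
finger_force: 40.0
pos [0.433  0.0347 0.1211] yaw_y -116.5 units [0.0009 0.002  0.0189] tilt [ 7.e-04  1.e-04 -1.e+00] roll -0.0022
[0.5530093  1.77612258 0.02537923]
```

```bash
python3 -m jog '[{"gripper":0.5,"dx":0,"dy":0,"dz":0,"roll":0},{"gripper":0,"dx":0,"dy":0,"dz":0,"roll":0},{"gripper":-1,"dx":0,"dy":0,"dz":0,"roll":0},{"gripper":-1,"dx":0,"dy":0,"dz":-0.02,"roll":0},{"gripper":-1,"dx":0,"dy":0,"dz":-0.03,"roll":0},{"gripper":-1,"dx":0,"dy":0,"dz":-0.04,"roll":0},{"gripper":-1,"dx":0,"dy":0,"dz":-0.03,"roll":0},{"gripper":-1,"dx":0,"dy":0,"dz":0,"roll":0}]' 20
python3 - <<'E'
from h import *
go([.5655,-.1105,.21],273.9); print(r.read_state()['joint_positions'].round(3))
ims=[]
for c in('scene','top'):
    p=viewer.camera(c); save(p,c+'2.png')
    u,v=map(int,proj(p,np.array([.433,.033,.136])))
    ims.append(cv2.resize(cv2.imread(f'pics/{c}2.png')[v-40:v+40,u-50:u+50],(400,320),interpolation=2))
cv2.imwrite('pics/m2.png',cv2.hconcat(ims))
E
```

```text
clock: 12.75
ee_pos: [0.4338, 0.035, 0.212]
tool_rot: [-0.001, 0.973, -0.229, 0.001]
force: [-0.4, -0.1, -0.8]
opening: 0.967
finger_force: 0.0
pos [0.4338 0.035  0.212 ] yaw_y -116.51 units [0.2437 0.0953 0.003 ] tilt [ 0.0033  0.0014 -1.    ] roll -0.1689
[ 5.370e-01 -4.000e-02 -5.100e-01  1.000e-03 -1.097e+00  5.710e-01]
```

View pics/m2.png

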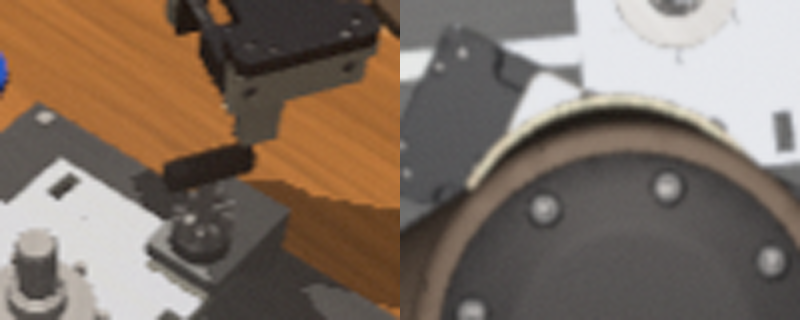

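The crop shows the bar at (210,165) standing up clear of the crown and turned, so the pin is parked. Next is the bow handle.

```bash
python3 -m jog '[{"gripper":-0.5,"dx":0.049,"dy":0.019,"dz":0,"roll":0},{"gripper":0,"dx":0.049,"dy":0.019,"dz":0,"roll":0},{"gripper":0,"dx":0.049,"dy":0.019,"dz":0,"roll":0},{"gripper":0,"dx":0.049,"dy":0.019,"dz":0,"roll":0},{"gripper":0,"dx":0.048,"dy":0.019,"dz":0,"roll":0},{"gripper":0,"dx":0,"dy":0,"dz":0,"roll":-0.056},{"gripper":0,"dx":0,"dy":0,"dz":0,"roll":-0.056},{"gripper":0,"dx":0,"dy":0,"dz":0,"roll":-0.056}]' 10
python3 - <<'E'
from h import *
p=viewer.camera('wrist'); save(p,'w3.png')
go([.5655,-.1105,.062],273.9)
print([(np.round(o['pixel'],1),round(o['conf'],2),atz(p,o['pixel'],.078)[:2].round(4)) for o in place_of(p,'shuttle_grip')[:2]])
p=viewer.camera('scene')
print([(np.round(o['pixel'],1),round(o['conf'],2),atz(p,o['pixel'],.078)[:2].round(4)) for o in place_of(p,'shuttle_grip')[:2]])
E
```

```text
clock: 13.85
ee_pos: [0.5641, -0.111, 0.2087]
tool_rot: [0.0, 0.999, 0.035, -0.001]
force: [0.5, -1.0, -0.4]
opening: 0.503
finger_force: 0.0
pos [ 0.5641 -0.1109  0.2088] yaw_y -85.47 units [ 0.0024 -0.0004  0.1958] tilt [-2.5e-03 -1.0e-04 -1.0e+00] roll 0.0035
[(array([256.1, 177.8]), 0.83, array([ 0.5655, -0.109 ]))]
[(array([214.3, 151.1]), 0.56, array([ 0.5623, -0.1129])), (array([248.4, 176.4]), 0.38, array([0.56  , 0.0125]))]
```

```bash
python3 -m jog '[{"gripper":0,"dx":0,"dy":0,"dz":0.04,"roll":0.0035},{"gripper":0,"dx":0,"dy":0,"dz":0.04,"roll":0},{"gripper":0,"dx":0,"dy":0,"dz":0.04,"roll":0},{"gripper":0,"dx":0,"dy":0,"dz":0.04,"roll":0},{"gripper":0,"dx":0,"dy":0,"dz":0.036,"roll":0},{"gripper":0.3,"dx":0,"dy":0,"dz":0,"roll":0},{"gripper":0.6,"dx":0,"dy":0,"dz":0,"roll":0},{"gripper":1,"dx":0,"dy":0,"dz":0,"roll":0}]' 8
python3 -m jog '[{"gripper":1,"dx":0,"dy":0,"dz":0,"roll":0},{"gripper":1,"dx":0,"dy":0,"dz":0,"roll":0},{"gripper":1,"dx":0,"dy":0,"dz":0,"roll":0},{"gripper":1,"dx":0,"dy":0,"dz":0,"roll":0},{"gripper":1,"dx":0,"dy":0,"dz":0,"roll":0},{"gripper":1,"dx":0,"dy":0,"dz":0,"roll":0},{"gripper":1,"dx":0,"dy":0,"dz":0,"roll":0},{"gripper":1,"dx":0,"dy":0,"dz":0,"roll":0}]' 12
python3 -c "
from h import *
go([.433,.033,.107],273.9);print(r.read_state()['wrist_torque'])"
```

```text
clock: 15.05
ee_pos: [0.5656, -0.1107, 0.0648]
tool_rot: [-0.0, 1.0, 0.027, 0.001]
force: [0.2, -0.0, 0.2]
opening: 0.223
finger_force: 0.0
clock: 16.05
ee_pos: [0.5654, -0.1108, 0.0645]
tool_rot: [0.0, 1.0, 0.027, 0.001]
force: [-1.0, 0.8, 6.9]
opening: 0.135
finger_force: 12.0
pos [ 0.5654 -0.1108  0.0645] yaw_y -86.89 units [-0.1658 -0.201  -0.057 ] tilt [ 1.7e-03 -1.0e-04 -1.0e+00] roll -0.0044
[-2.23255637e-04  5.22599298e-01  7.64201226e-02]
```

```bash
python3 -m jog '[{"gripper":1,"dx":0,"dy":-0.005,"dz":0,"roll":0},{"gripper":1,"dx":0,"dy":-0.01,"dz":0,"roll":0},{"gripper":1,"dx":-0.0002,"dy":-0.015,"dz":0,"roll":0},{"gripper":1,"dx":-0.0002,"dy":-0.015,"dz":0,"roll":0},{"gripper":1,"dx":-0.0002,"dy":-0.015,"dz":0,"roll":0},{"gripper":1,"dx":-0.0002,"dy":-0.01,"dz":0,"roll":0},{"gripper":1,"dx":-0.0002,"dy":-0.005,"dz":0,"roll":0},{"gripper":1,"dx":0,"dy":0,"dz":0,"roll":0}]' 12
python3 -c "
from h import *
go([.5654-.0082,-.1108+.1205,.0645],273.9);print(r.read_state()['wrist_torque'])"
```

```text
clock: 17.05
ee_pos: [0.5615, -0.0544, 0.0645]
tool_rot: [-0.0, 1.0, 0.027, 0.001]
force: [-1.6, 1.9, 6.7]
opening: 0.124
finger_force: 12.0
pos [ 0.5615 -0.0544  0.0645] yaw_y -86.87 units [-0.0011 -0.0856 -0.    ] tilt [ 1.5e-03  1.0e-04 -1.0e+00] roll -0.0043
[0.50697259 0.76716208 0.01986589]
```

```bash
python3 -m jog '[{"gripper":1,"dx":0,"dy":-0.007,"dz":0,"roll":0},{"gripper":1,"dx":-0.0002,"dy":-0.014,"dz":0,"roll":0},{"gripper":1,"dx":-0.0002,"dy":-0.016,"dz":0,"roll":0},{"gripper":1,"dx":-0.0002,"dy":-0.016,"dz":0,"roll":0},{"gripper":1,"dx":-0.0002,"dy":-0.014,"dz":0,"roll":0},{"gripper":1,"dx":-0.0002,"dy":-0.01,"dz":0,"roll":0},{"gripper":1,"dx":-0.0002,"dy":-0.005,"dz":0,"roll":0},{"gripper":1,"dx":0,"dy":-0.002,"dz":0,"roll":0}]' 12
python3 -m jog '[{"gripper":1,"dx":0,"dy":-0.001,"dz":0,"roll":0},{"gripper":1,"dx":0,"dy":-0.001,"dz":0,"roll":0},{"gripper":1,"dx":0,"dy":-0.001,"dz":0,"roll":0},{"gripper":1,"dx":0,"dy":0,"dz":0,"roll":0},{"gripper":1,"dx":0,"dy":0,"dz":0,"roll":0},{"gripper":1,"dx":0,"dy":0,"dz":0,"roll":0},{"gripper":1,"dx":0,"dy":0,"dz":0,"roll":0},{"gripper":1,"dx":0,"dy":0,"dz":0,"roll":0}]' 12
python3 -c "
from h import *
go([.5654-.0082,-.1108+.1205,.0645],273.9);print(r.read_state()['wrist_torque'])"
```

```text
clock: 18.05
ee_pos: [0.5572, 0.0081, 0.0645]
tool_rot: [0.0, 1.0, 0.027, 0.001]
force: [-1.0, -2.3, 7.1]
opening: 0.128
finger_force: 12.0
clock: 19.05
ee_pos: [0.557, 0.0102, 0.0645]
tool_rot: [0.0, 1.0, 0.027, 0.001]
force: [-1.1, -1.7, 7.0]
opening: 0.132
finger_force: 12.0
pos [0.557  0.0102 0.0645] yaw_y -86.89 units [ 0.0002  0.0006 -0.    ] tilt [ 1.3e-03 -3.0e-04 -1.0e+00] roll -0.0044
[-0.80896574  0.56469403  0.08259497]
```

Moved 121 mm without touching the stop yet, so I creep on.

```bash
python3 -m jog '[{"gripper":1,"dx":0,"dy":-0.001,"dz":0,"roll":0},{"gripper":1,"dx":0,"dy":-0.001,"dz":0,"roll":0},{"gripper":1,"dx":0,"dy":-0.001,"dz":0,"roll":0},{"gripper":1,"dx":0,"dy":0,"dz":0,"roll":0},{"gripper":1,"dx":0,"dy":0,"dz":0,"roll":0},{"gripper":1,"dx":0,"dy":0,"dz":0,"roll":0},{"gripper":1,"dx":0,"dy":0,"dz":0,"roll":0},{"gripper":1,"dx":0,"dy":0,"dz":0,"roll":0}]' 12
```

```text
clock: 20.05
ee_pos: [0.557, 0.0112, 0.0645]
tool_rot: [0.001, 1.0, 0.027, 0.0]
force: [1.6, -9.3, 5.6]
opening: 0.129
finger_force: 12.0
```

```bash
python3 -m jog '[{"gripper":1,"dx":0,"dy":0.0018,"dz":0,"roll":0},{"gripper":1,"dx":0,"dy":0,"dz":0,"roll":0},{"gripper":0.5,"dx":0,"dy":0,"dz":0,"roll":0},{"gripper":0.3,"dx":0,"dy":0,"dz":0,"roll":0},{"gripper":0.1,"dx":0,"dy":0,"dz":0,"roll":0},{"gripper":0,"dx":0,"dy":0,"dz":-0.02,"roll":0},{"gripper":0,"dx":0,"dy":0,"dz":-0.04,"roll":0},{"gripper":0,"dx":0,"dy":0,"dz":-0.04,"roll":0}]' 12
python3 -m jog '[{"gripper":-0.3,"dx":0,"dy":0,"dz":-0.05,"roll":0},{"gripper":-1,"dx":0,"dy":0,"dz":-0.04,"roll":0},{"gripper":-1,"dx":0,"dy":0,"dz":0,"roll":0.054},{"gripper":-1,"dx":0,"dy":0,"dz":0,"roll":0.054},{"gripper":-1,"dx":0,"dy":0,"dz":0,"roll":0.054},{"gripper":-1,"dx":0,"dy":0,"dz":0,"roll":0},{"gripper":-1,"dx":0,"dy":0,"dz":0,"roll":0},{"gripper":-1,"dx":0,"dy":0,"dz":0,"roll":0}]' 20
python3 - <<'E'
from h import *
go([.4329,.0347,.122],243.5)
for c in ('scene','top'):
    p=viewer.camera(c); save(p,c+'4.png')
    for n,z in dict(tee_grip=.136,shuttle_grip=.078,flange=.032,nest=.032).items():
        print(c,n,[(np.round(o['pixel'],1),round(o['conf'],2),atz(p,o['pixel'],z)[:2].round(4)) for o in place_of(p,n)[:2]])
a=cv2.imread('pics/scene4.png')[90:260,170:370]; cv2.imwrite('pics/m4.png',cv2.resize(a,None,fx=3,fy=3,interpolation=2))
E
```

```text
clock: 21.05
ee_pos: [0.5565, 0.0113, 0.1402]
tool_rot: [0.0, 1.0, 0.027, 0.0]
force: [0.3, -0.3, 0.1]
opening: 0.501
finger_force: 0.0
clock: 22.05
ee_pos: [0.5565, 0.0113, 0.2061]
tool_rot: [-0.0, 0.974, -0.224, 0.0]
force: [-0.8, 0.1, -0.6]
opening: 0.998
finger_force: 0.0
pos [0.5565 0.0113 0.2061] yaw_y -115.94 units [-0.1618  0.0441  0.1122] tilt [ 1.e-04  1.e-04 -1.e+00] roll 0.0031
scene tee_grip [(array([289.8, 138.8]), 0.72, array([0.4324, 0.0361])), (array([284.4, 202.5]), 0.67, array([0.5877, 0.1526]))]
scene shuttle_grip [(array([246.7, 174.2]), 0.62, array([0.558 , 0.0044]))]
scene flange [(array([226.1, 117.7]), 0.87, array([ 0.4214, -0.218 ])), (array([146.2, 239.7]), 0.86, array([ 0.8427, -0.0571]))]
scene nest [(array([282.4, 201.2]), 0.82, array([0.5323, 0.1073])), (array([261.5, 196.4]), 0.59, array([0.5587, 0.0581]))]
top tee_grip [(array([268.8, 263.6]), 0.7, array([0.435, 0.029]))]
top shuttle_grip []
top flange [(array([301.8, 112.9]), 0.91, array([ 0.8248, -0.0741])), (array([373.3, 269.3]), 0.78, array([ 0.406 , -0.2392]))]
top nest []
```

View pics/m4.png

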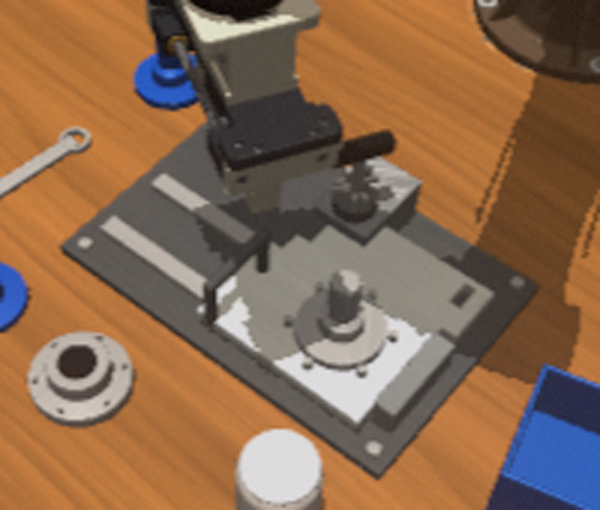

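The crop shows the shuttle against the stop block, the flange upright among its dowels at (345,310), and the T-bar still parked at (370,150). I go back to grip it.

```bash
python3 -m jog '[{"gripper":-1,"dx":-0.04,"dy":0.011,"dz":0,"roll":0},{"gripper":-1,"dx":-0.04,"dy":0.011,"dz":0,"roll":0},{"gripper":-1,"dx":-0.041,"dy":0.011,"dz":0,"roll":0},{"gripper":-1,"dx":-0.041,"dy":0.011,"dz":0,"roll":0.003},{"gripper":-1,"dx":0,"dy":0,"dz":0.02,"roll":0},{"gripper":-1,"dx":0,"dy":0,"dz":0.02,"roll":0},{"gripper":-1,"dx":0,"dy":0,"dz":0,"roll":0},{"gripper":-1,"dx":0,"dy":0,"dz":0,"roll":0}]' 10
python3 -c "
from h import *
go([.4329,.0347,.122],243.5)"
```

```text
clock: 23.55
ee_pos: [0.4332, 0.0351, 0.1765]
tool_rot: [-0.0, 0.973, -0.23, 0.0]
force: [0.1, 0.4, -0.3]
opening: 0.998
finger_force: 0.0
pos [0.4332 0.0351 0.1765] yaw_y -116.6 units [-0.0001  0.0007  0.0726] tilt [ 5.e-04 -0.e+00 -1.e+00] roll -0.0005
```

```bash
python3 -m jog '[{"gripper":-1,"dx":0,"dy":0.0007,"dz":0.03,"roll":0},{"gripper":-1,"dx":0,"dy":0,"dz":0.03,"roll":0},{"gripper":-1,"dx":0,"dy":0,"dz":0.0125,"roll":0},{"gripper":0,"dx":0,"dy":0,"dz":0,"roll":0},{"gripper":0.3,"dx":0,"dy":0,"dz":0,"roll":0},{"gripper":0.5,"dx":0,"dy":0,"dz":0,"roll":0},{"gripper":0.6,"dx":0,"dy":0,"dz":0,"roll":0},{"gripper":1,"dx":0,"dy":0,"dz":0,"roll":0}]' 10
python3 -m jog '[{"gripper":1,"dx":0,"dy":0,"dz":0,"roll":0},{"gripper":1,"dx":0,"dy":0,"dz":0,"roll":0},{"gripper":1,"dx":0,"dy":0,"dz":0,"roll":0},{"gripper":1,"dx":0,"dy":0,"dz":0,"roll":0},{"gripper":1,"dx":0,"dy":0,"dz":0,"roll":0},{"gripper":1,"dx":0,"dy":0,"dz":0,"roll":0},{"gripper":1,"dx":0,"dy":0,"dz":0,"roll":0},{"gripper":1,"dx":0,"dy":0,"dz":0,"roll":0}]' 40
```

```text
clock: 24.55
ee_pos: [0.4327, 0.0346, 0.1218]
tool_rot: [-0.0, 0.973, -0.23, 0.0]
force: [0.2, 0.1, -0.0]
opening: 0.49
finger_force: 0.0
clock: 25.55
ee_pos: [0.4326, 0.0347, 0.1216]
tool_rot: [-0.0, 0.973, -0.23, 0.0]
force: [0.8, 0.6, -1.1]
opening: 0.182
finger_force: 40.0
```

```bash
python3 -m jog '[{"gripper":1,"dx":0,"dy":0,"dz":-0.003,"roll":0},{"gripper":1,"dx":0,"dy":0,"dz":-0.003,"roll":0},{"gripper":1,"dx":0,"dy":0,"dz":0,"roll":0},{"gripper":1,"dx":0,"dy":0,"dz":0,"roll":0},{"gripper":1,"dx":0,"dy":0,"dz":0,"roll":0},{"gripper":1,"dx":0,"dy":0,"dz":0,"roll":0},{"gripper":1,"dx":0,"dy":0,"dz":0,"roll":0},{"gripper":1,"dx":0,"dy":0,"dz":0,"roll":0}]' 40
```

```text
clock: 26.55
ee_pos: [0.4325, 0.0346, 0.126]
tool_rot: [-0.0, 0.973, -0.23, -0.0]
force: [2.8, 2.7, -13.9]
opening: 0.173
finger_force: 40.0
```

```bash
python3 -m jog '[{"gripper":1,"dx":0,"dy":0,"dz":0,"roll":0.055},{"gripper":1,"dx":0,"dy":0,"dz":0,"roll":0.055},{"gripper":1,"dx":0,"dy":0,"dz":0,"roll":0.055},{"gripper":1,"dx":0,"dy":0,"dz":0,"roll":0.055},{"gripper":1,"dx":0,"dy":0,"dz":0,"roll":0.055},{"gripper":1,"dx":0,"dy":0,"dz":0,"roll":0.055},{"gripper":1,"dx":0,"dy":0,"dz":0,"roll":0},{"gripper":1,"dx":0,"dy":0,"dz":0,"roll":0}]' 40
python3 -c "
from h import *
go([.4329,.0347,.107],184);print(r.read_state()['wrist_torque'])"
```

```text
clock: 27.55
ee_pos: [0.4324, 0.0346, 0.126]
tool_rot: [0.0, 0.733, -0.681, -0.0]
force: [3.6, 3.1, -13.6]
opening: 0.178
finger_force: 40.0
pos [0.4324 0.0346 0.126 ] yaw_y -175.79 units [-0.0001 -0.0006  0.0253] tilt [-3.e-04 -0.e+00 -1.e+00] roll 0.0012
[ 1.17702789 -1.02845844 -0.00293815]
```

```bash
python3 -m jog '[{"gripper":1,"dx":0,"dy":0,"dz":0.004,"roll":0},{"gripper":1,"dx":0,"dy":0,"dz":0.004,"roll":0},{"gripper":1,"dx":0,"dy":0,"dz":0.004,"roll":0},{"gripper":1,"dx":0,"dy":0,"dz":0.004,"roll":0},{"gripper":1,"dx":0,"dy":0,"dz":0.004,"roll":0},{"gripper":1,"dx":0,"dy":0,"dz":0.003,"roll":0},{"gripper":1,"dx":0,"dy":0,"dz":0,"roll":0},{"gripper":1,"dx":0,"dy":0,"dz":0,"roll":0}]' 40
```

```text
clock: 28.55
ee_pos: [0.4326, 0.0346, 0.1087]
tool_rot: [0.0, 0.731, -0.682, -0.0]
force: [2.1, 2.8, -9.6]
opening: 0.18
finger_force: 40.0
```

```bash
python3 -m jog '[{"gripper":1,"dx":0,"dy":0,"dz":0.001,"roll":0},{"gripper":1,"dx":0,"dy":0,"dz":0.001,"roll":0},{"gripper":1,"dx":0,"dy":0,"dz":0.001,"roll":0},{"gripper":1,"dx":0,"dy":0,"dz":0,"roll":0},{"gripper":1,"dx":0,"dy":0,"dz":0,"roll":0},{"gripper":1,"dx":0,"dy":0,"dz":0,"roll":0},{"gripper":1,"dx":0,"dy":0,"dz":0,"roll":0},{"gripper":1,"dx":0,"dy":0,"dz":0,"roll":0}]' 40
```

```text
clock: 29.55
ee_pos: [0.4328, 0.0346, 0.1068]
tool_rot: [-0.0, 0.731, -0.682, 0.0]
force: [-2.0, 2.7, 2.8]
opening: 0.178
finger_force: 40.0
```

```bash
python3 -m jog '[{"gripper":0.6,"dx":0,"dy":0,"dz":0,"roll":0},{"gripper":0.2,"dx":0,"dy":0,"dz":0,"roll":0},{"gripper":-0.5,"dx":0,"dy":0,"dz":0,"roll":0},{"gripper":-1,"dx":0,"dy":0,"dz":0,"roll":0},{"gripper":-1,"dx":0,"dy":0,"dz":-0.02,"roll":0},{"gripper":-1,"dx":0,"dy":0,"dz":-0.04,"roll":0},{"gripper":-1,"dx":0,"dy":0,"dz":-0.06,"roll":0},{"gripper":-1,"dx":0,"dy":0,"dz":-0.06,"roll":0}]' 20
python3 -m jog '[{"gripper":-1,"dx":0.04,"dy":0,"dz":0,"roll":0},{"gripper":-1,"dx":0.06,"dy":0,"dz":0,"roll":0},{"gripper":-1,"dx":0.06,"dy":0,"dz":0,"roll":0},{"gripper":-1,"dx":0.06,"dy":0,"dz":0,"roll":0},{"gripper":-1,"dx":0.06,"dy":0,"dz":0,"roll":0},{"gripper":-1,"dx":0.06,"dy":0,"dz":0,"roll":0},{"gripper":-1,"dx":0.03,"dy":0,"dz":0,"roll":0},{"gripper":-1,"dx":0,"dy":0,"dz":0,"roll":0}]'
python3 - <<'E'
from h import *
ims=[]
for c in('scene','top'):
    p=viewer.camera(c); save(p,c+'5.png')
    for n,z in dict(tee_grip=.121,shuttle_grip=.078,flange=.032,nest=.032).items():
        print(c,n,[(np.round(o['pixel'],1),round(o['conf'],2),atz(p,o['pixel'],z)[:2].round(4)) for o in place_of(p,n)[:4]])
    u,v=map(int,proj(p,np.array([.5,.06,.05])))
    ims.append(cv2.resize(cv2.imread(f'pics/{c}5.png')[v-60:v+60,u-60:u+60],(400,400),interpolation=2))
cv2.imwrite('pics/m5.png',cv2.hconcat(ims))
E
```

```text
clock: 30.55
ee_pos: [0.4323, 0.0344, 0.2429]
tool_rot: [0.0, 0.731, -0.682, -0.0]
force: [0.5, 1.3, 0.1]
opening: 0.938
finger_force: 0.0
clock: 31.55
ee_pos: [0.4516, -0.2435, 0.241]
tool_rot: [0.0, 0.73, -0.683, -0.0]
force: [0.8, 0.5, -0.2]
opening: 1.0
finger_force: 0.0
scene tee_grip [(array([290. , 141.7]), 0.52, array([0.4283, 0.0349]))]
scene shuttle_grip [(array([245.9, 173.4]), 0.91, array([0.5576, 0.0011]))]
scene flange [(array([145.6, 241.5]), 0.95, array([ 0.8466, -0.0542])), (array([162.3, 187.8]), 0.92, array([ 0.7203, -0.1506])), (array([284., 201.]), 0.87, array([0.529 , 0.1099])), (array([227.5, 118.7]), 0.8, array([ 0.4214, -0.2118]))]
scene nest [(array([286.6, 197.9]), 0.79, array([0.5171, 0.1085]))]
top tee_grip [(array([264.6, 265.9]), 0.5, array([0.4288, 0.0386]))]
top shuttle_grip [(array([273.5, 211.6]), 0.58, array([0.5573, 0.0124]))]
top flange [(array([333.9, 155.3]), 0.75, array([ 0.7056, -0.1544])), (array([240.1, 222.7]), 0.68, array([0.5339, 0.0987])), (array([299.9, 110.1]), 0.64, array([ 0.8328, -0.0693])), (array([147.6, 243.6]), 0.23, array([0.4864, 0.3398]))]
top nest [(array([236.8, 223.5]), 0.82, array([0.532 , 0.1073]))]
```

View pics/m5.png

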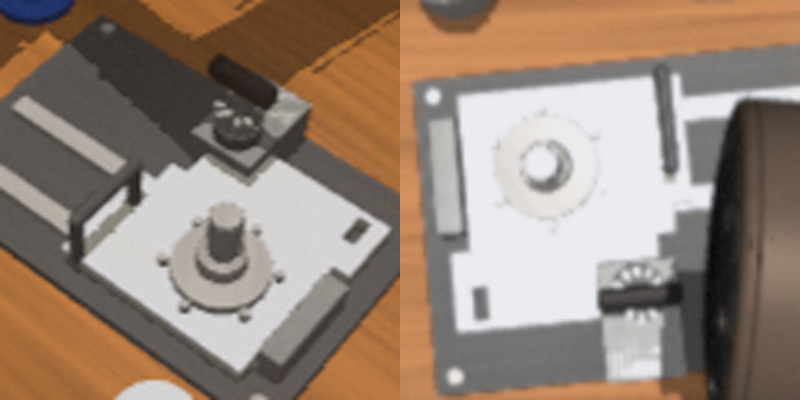

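The pictures show the bar parallel to the travel and low again (scene crop (243,80)), the shuttle at the stop and the flange seated. The handle bottomed out at the same height as the start grip, so I hand in.

```bash
python3 -c "
from h import *
print(ticket.job_done())"
```

```text
the job is handed in; nothing more can be done
None
```

The job is handed in at about 32 s of robot time: the shuttle is at its end station with the pin home (handle back at its starting height), and the flange is still in its nest.

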